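Turn the wax warmer up one click and start it

TASK

Turn the wax warmer up one heat setting, from low to medium: lay a shut fingertip on top of the broad knurled wheel and roll its top away from the front of the warmer, towards the hot plate, by exactly one click. Then take the finger off and press the round start key between the two wheels fully down and let it go. Only touch and press: leave the narrow timer wheel as it is, and do not lift or shove the pitcher, jars or other things standing around.

Things in the scene. Friction and masses are not known exactly. Their poses are not given: they have to be found in the camera images.
- heat_wheel_top (a point): highest point of the broad heat wheel, 84 mm above the table, fixed to its housing; x axis towards the hot plate, z up. The wheel gives way on a spring by up to 6 mm when pressed down (about 3 N at first, 9 N at the bottom). Pressed down 3 to 5 mm (its rim grips well), it turns with a fingertip drawn along +x; one click is 14 mm of rim travel, and past half-way it snaps on by itself
- heat_wheel_housing: grey housing of the broad heat wheel, fixed on the deck 75 mm left or right of the start key (the two housings may stand in either order), 88 mm along x, 52 mm along y, top 70 mm above the table; origin on the table under the wheel's middle. The wheel is a black knurled cylinder, 72 mm diameter, 30 mm wide, on a level axle along y, showing 14 mm above the housing
- heat_wheel (a joint): angle of the heat wheel, rad; grows as its top rolls along +x (towards the hot plate, hotter). It rests (clicks) at 0, 0.4 and 0.8 (low, medium, high) with stops just beyond; at the start it rests at 0
- heat_wheel_mark (a point): the bright pointer line across the rim of the heat wheel, 36 mm from the axle; it turns with the wheel. Three dark ticks on the housing's cheeks show the three rests; the pointer stands at the tick nearest the operator at joint value 0
- start_key_top (a point): centre of the top of the round grey start key, 28 mm in diameter, between the two wheels in the middle of the deck; moves down with the key. Travel 6 mm, spring with about 4 N when fully down; it comes back up when let go. It points up
- start_key (a joint): travel of the start key, m: 0 up, 0.006 fully down; counts as pressed beyond 0.0045
- timer_wheel_top (a point): highest point of the narrow timer wheel, 84 mm above the table; same build and axes as the heat wheel, but only 12 mm wide (housing 34 mm along y). Leave it alone
- timer_wheel (a joint): angle of the timer wheel, rad; it rests near 0.4 and must stay there
- warmer: the wax warmer, fixed to the table: white deck 95 mm by 226 mm, 50 mm high, with a round hot plate 112 mm behind its middle (top at 52 mm); origin under the start key; its x axis points across the deck from the operator's side towards the hot plate, z up
- pitcher: the aluminium pitcher on the hot plate (167 mm tall); origin under its centre; bystander
- tumbler: low candle tumbler, 58 mm across, 50 mm tall, beside the hot plate, to the left; origin under its centre; bystander
- lidded_jar: candle jar, 68 mm across, 62 mm tall, beside the hot plate, to the right; origin under its centre; bystander
- beaker: glass beaker, 74 mm tall, in the middle of the table; origin under its centre; bystander
- spool: wick spool, 60 mm across, 50 mm tall, in the middle of the table; origin under its centre; bystander
- dropper: amber dropper bottle, 34 mm across, 106 mm tall, at the front right of the table; origin under its centre; bystander
- tape: roll of tape lying flat, 66 mm across, 19 mm tall, at the front right of the table; origin under its centre; bystander

How it is judged:
By the outcome, as a careful person would: the job done as asked, in the order asked, and still so for the second after the job is handed in, with the robot touching nothing.
It also fails if it takes over 38 s, if anything falls off the work surface, if the arm or the gripper's body presses on something with over 40 N, if the wrist force passes 120 N, or if a joint passes its speed limit or range.

ROBOT

A 7-joint arm with a two-finger parallel gripper is mounted at the origin on a cart in front of the work surface, level with it; the furniture and walls round the work are solid. World frame = base frame: x ahead of the robot, y to its left, z up, the work surface at z = 0. Lengths are in m, angles in rad, forces in N, time in s.
With the tool pointing down it reaches from about 0.425 to 0.8 m from the base axis. Payload 8.3 kg.
Tool frame: the origin (TCP) lies midway between the tips of the shut fingers; the grasp point (between the pads) lies 19 mm behind it (robot.grip_depth is the distance from the TCP to the grasp point, in m); z points along the fingers, y is the line along which they close (so a half turn about z gives the same grasp; the last joint's range is limited). The gripper opens to 85 mm and grips with 20 to 120 N. Pads are 22 mm wide; open, the fingers measure 114 mm over their backs; the gripper's body (76 mm by 85 mm) begins 54 mm behind the grasp point. The pads swing forward as they close: fully open they stand 13 mm farther back than shut.
Start: joints at [-0.063, 0.383, 0.016, 1.37, -0.006, 1.388, -0.046], TCP at [0.625, 0, 0.231] pointing down, gripper open.
Joint ranges: [-2.95, 2.95], [-0.25, 2.06], [-1.52, 1.56], [0.18, 2.33], [-1.44, 4.58], [0.02, 2.06], [-3.01, 3.01]. Speed limits (rad/s): [2.39, 2.39, 3.01, 3.01, 3.14, 3.14, 3.14].

INTERFACE

Orientations are given as a 3x3 rotation matrix whose columns are the frame's x, y, z axes.
In Python, from bench import robot, vision gives the robot as it stands.
- The arm moves only by the tool arm_command, never from a script. Its arguments are lists of equal length, an entry for each row: "twist": the turn, a rotation vector about the tool's x, y, z in rad, a list of three; "slide": the shift along the tool's x, y, z in m, a list of three; "gripper": the closure in counts, from 0 (fully open) to 255 (shut). A call has 1 to 8 rows; each row shifts and turns the commanded pose from where the row before left it, along the tool's axes as they then stand; what a row does not reach is not made up. A row lasts 1/10 s, in which the tool goes at most 50 mm and 8.59 degrees, less where a joint would pass 70% of its speed; a pose out of reach is approached as far as the arm can. A call is refused whole if a number of a shift passes 0.05 or a number of a turn 0.15, either way. A call with a gripper value outside its range is refused whole. The fingers move at their own pace and stop on an object; "grip_force" is the grip in N (left out, the last holds). Time passes only in rows, so rows that do not move let the fingers close. It gives the time, the measured TCP pose, the force, the opening and the grip force at its end, in the units of the state.
- robot.observe(): the state, without advancing time (a new reading comes with each control period).
- vision.capture(name): name is "scene" or "side" or "wrist"; returns a dict with "image" (384x512x3 uint8, red, green, blue), "mtx" (3x3 intrinsics, pixels), "k1" (the pictures are not rectified: a ray, as slopes to the right and down, at radius r is drawn at 1 + k1 r^2 times it, then the intrinsics apply), "R" (3x3) and "t" (3): a world point X has camera coordinates R X + t. Camera axes: x right, y down, z forward; pixel columns grow to the right and rows downward; lengths in m; the calibration is good to about 2 mm. A picture is of the moment at which its call begins. There is no depth.
- robot.job_done(): hands the job in; it is judged then, once.
The state is a dict: "t": time; "qpos": joint angles; "qd": joint speeds; "joint_torque": joint torques, N m; "ee_pos": TCP position; "tool_rot": TCP orientation; "wrist_force": force on the tool from outside, world axes, zero at the start; "torque": the same for the moment, N m; "gripper_width": finger opening in m; "finger_force": force on a finger pad.
Only numpy, scipy, OpenCV 4.12 (cv2) and the standard library are available. Lean on these libraries where they do the work, as an engineer would, in place of code of your own. Each camera call takes 0.05 s, during which the arm holds its last target. There are 200 camera calls.

## Working session

There is one attempt and no reset: what is moved stays moved. The work goes in short steps, Python scripts to look and compute and a tool call to move; the robot and the scene stay as the last step left them, time stands still between calls to the robot, and variables do not carry over. Pictures are saved under pics/ and viewed, at most 10 in all, crops included, and the job is handed in when it is done.

Besides the shell and the picture viewer there is one more tool, called after ">>>" as name(argument=value, ...) on one line, values as JSON. arm_command: Moves the arm, as the interface text tells. Its arguments: {"type":"object","properties":{"twist":{"type":"array","items":{"type":"array","items":{"type":"number"}}},"slide":{"type":"array","items":{"type":"array","items":{"type":"number"}}},"gripper":{"type":"array","items":{"type":"number"}},"grip_force":{"type":"number"}},"required":["twist","slide","gripper"]}

```bash
mkdir -p pics; cat > h.py <<'E'
import numpy as np, cv2, pickle
from bench import robot, vision
def cap(n,f):
    c=vision.capture(n); pickle.dump(c,open(f'pics/{f}.pkl','wb'))
    cv2.imwrite(f'pics/{f}.png',cv2.resize(c['image'][:,:,::-1],(800,600),interpolation=cv2.INTER_CUBIC)); return c
def ray(c,u,v):  # u,v in native pixels
    K=np.array(c['mtx']); d=np.array([(u-K[0,2])/K[0,0],(v-K[1,2])/K[1,1]]); p=d.copy()
    for _ in range(20): p=d/(1+c['k1']*(p@p))
    R=np.array(c['R']); t=np.array(c['t']); return -R.T@t, R.T@np.array([p[0],p[1],1.])
def atz(c,u,v,z):
    o,d=ray(c,u,v); return o+d*(z-o[2])/d[2]
def proj(c,X):
    q=np.array(c['R'])@np.array(X)+np.array(c['t']); s=q[:2]/q[2]; s=s*(1+c['k1']*(s@s))
    K=np.array(c['mtx']); return np.array([K[0,0]*s[0]+K[0,2],K[1,1]*s[1]+K[1,2]])
E
python3 - <<'E'
from h import *
for n in ('scene','wrist'): c=cap(n,n+'0'); print(n,-np.array(c['R']).T@c['t'])
s=robot.observe(); print(s['t'],s['ee_pos'],s['tool_rot'],s['wrist_force'])
E
```

```text
scene [ 0.04367369 -0.81154975  0.62832588]
wrist [0.62462672 0.08425105 0.37409634]
0.1 [6.24543820e-01 5.02684494e-05 2.30353327e-01] [[-4.19827350e-05  9.99998382e-01 -1.79853986e-03]
 [ 9.99999999e-01  4.19978314e-05  8.35596243e-06]
 [ 8.43148368e-06 -1.79853951e-03 -9.99998383e-01]] [ 0.0594381   0.22903498 -0.61494928]
```

View pics/scene0.png

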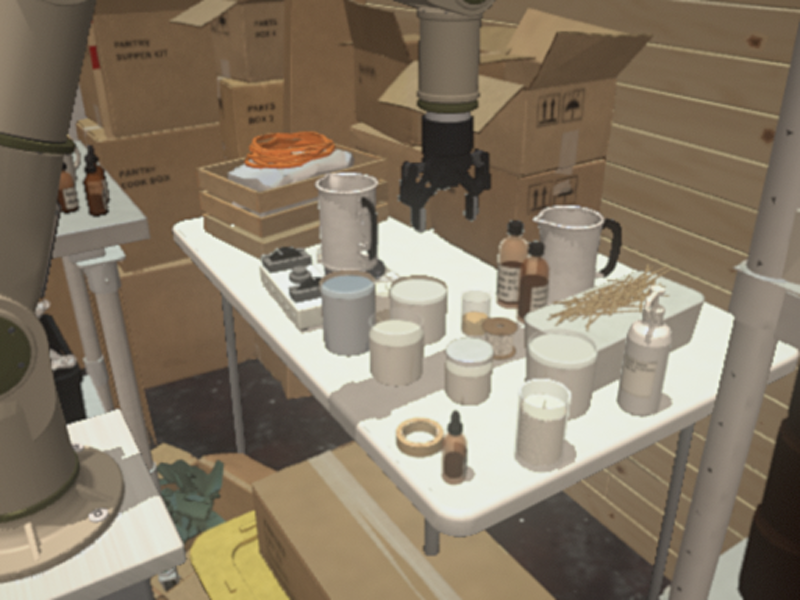

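View pics/wrist0.png

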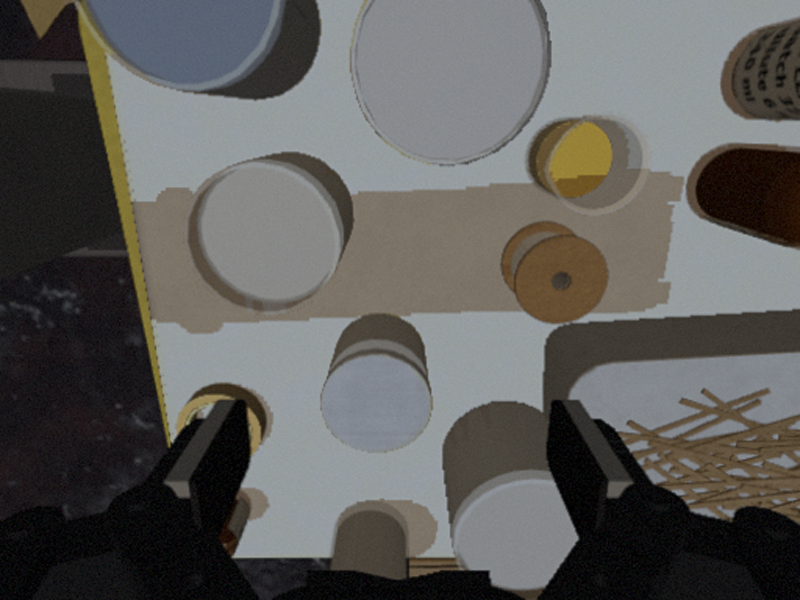

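The scene view shows the warmer at the far left (about 305,280 in the 800 px picture), with the pitcher on its plate. The wrist view doesn't show it, since image right is +x, up is +y. I'll locate it roughly and move over it.

```bash
python3 - <<'E'
from h import *
c=pickle.load(open('pics/scene0.pkl','rb'))
for n,u,v,z in (('far housing',285,257,.08),('near',307,275,.08),('deckcorner near',305,325,0),('deckcorner left',263,265,.05),('pitcher base',345,272,.05)): print(n,atz(c,u*.64,v*.64,z))
cv2.imwrite('pics/scene0c.png',cv2.resize(c['image'][130:225,150:290,::-1],(798,542),interpolation=cv2.INTER_CUBIC))
cap('side','side0')
E
```

```text
far housing [0.51694312 0.37064701 0.08      ]
near [0.51753932 0.27416215 0.08      ]
deckcorner near [0.49213824 0.24077529 0.        ]
deckcorner left [0.49043686 0.42252198 0.05      ]
pitcher base [0.61087251 0.30651087 0.05      ]
```

View pics/scene0c.png

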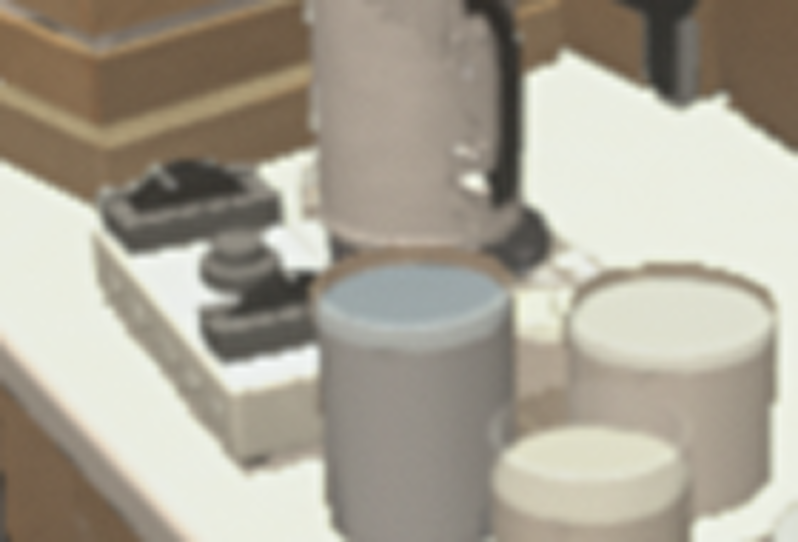

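In the crop the broader housing with the knurled wheel is the far (left, +y) one at about (190,200). The key is at (237,255) and the narrow wheel is nearer at (265,310). I'll shut the gripper and bring the wrist camera over the deck.

>>> arm_command(twist=[[0,0,0],[0,0,0],[0,0,0],[0,0,0],[0,0,0],[0,0,0],[0,0,0],[0,0,0]], slide=[[0.04,-0.014,-0.004],[0.04,-0.014,-0.004],[0.04,-0.014,-0.004],[0.04,-0.014,-0.004],[0.04,-0.014,-0.004],[0.04,-0.014,0],[0.01,-0.01,0],[0,0,0]], gripper=[255,255,255,255,255,255,255,255])

```text
t: 0.95
ee_pos: [0.529, 0.253, 0.2511]
tool_rot: [[-0.006, 1.0, -0.001], [1.0, 0.006, 0.001], [0.001, -0.001, -1.0]]
wrist_force: [-0.1, 0.2, 0.6]
gripper_width: 0.0001
finger_force: 0.0
```

```bash
python3 - <<'E'
from h import *
c=cap('wrist','wrist1'); print(-np.array(c['R']).T@c['t'])
s=robot.observe(); print(s['t'],s['ee_pos'],s['wrist_force'],s['gripper_width'])
E
```

```text
[0.52852132 0.33712024 0.39491292]
1.0 [0.53042327 0.25049546 0.25106931] [-0.21683959 -1.08429111  0.54237922] -7.26900307105424e-05
```

View pics/wrist1.png

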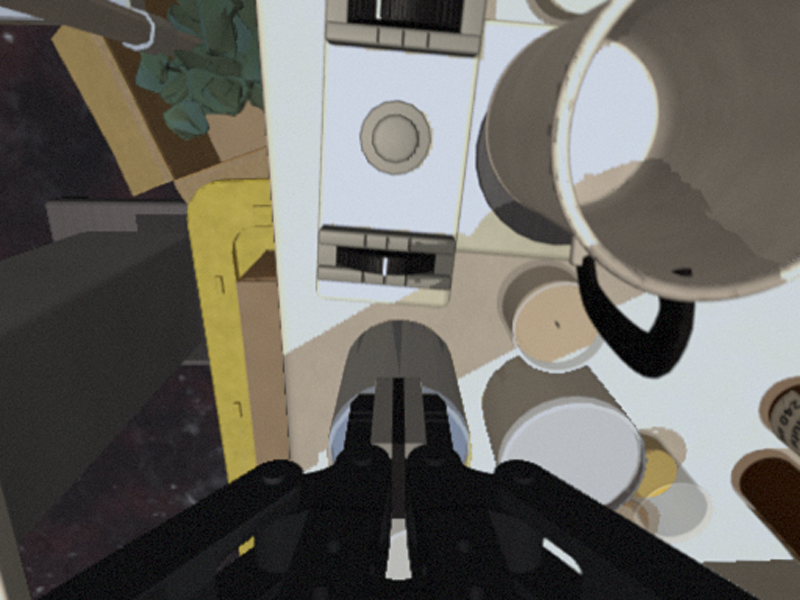

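The picture shows the key cap at (395,138), the timer wheel at (386,262), and the heat wheel cut off at the top, near (405,10). The deck is turned a few degrees. Next I'll compute the frame and move the camera about 8 cm further along +y.

```bash
python3 - <<'E'
from h import *
c=pickle.load(open('pics/wrist1.pkl','rb'))
P=lambda u,v,z: atz(c,u*.64,v*.64,z)
print('key',P(395,138,.06)); print('timer',P(386,262,.084))
a,b=P(318,296,.05),P(325,50,.05); d=b-a; print('deck front edge',a,b,np.degrees(np.arctan2(-d[0],d[1])))
a,b=P(448,304,.05),P(478,60,.05); print('deck back edge',a,b)
a,b=P(318,270,.07),P(328,42,.07); print('housing front edges',a,b)
E
```

```text
key [0.52629829 0.32607966 0.06      ]
timer [0.52116705 0.25380147 0.084     ]
deck front edge [0.47272329 0.21981528 0.05      ] [0.48407876 0.3756462  0.05      ] -4.16780555306779
deck back edge [0.56392862 0.21441893 0.05      ] [0.57611613 0.37068561 0.05      ]
housing front edges [0.47674685 0.24442007 0.07      ] [0.48851709 0.37747002 0.07      ]
```

>>> arm_command(twist=[[0,0,0],[0,0,0],[0,0,0],[0,0,0]], slide=[[0.025,-0.005,0],[0.025,-0.005,0],[0.02,0,0],[0,0,0]], gripper=[255,255,255,255])

```text
t: 1.4
ee_pos: [0.521, 0.3212, 0.2507]
tool_rot: [[-0.001, 1.0, -0.001], [1.0, 0.001, 0.0], [0.0, -0.001, -1.0]]
wrist_force: [0.8, 0.3, 0.1]
gripper_width: 0.0001
finger_force: 0.0
```

```bash
python3 - <<'E'
from h import *
c=cap('wrist','wrist2'); print(-np.array(c['R']).T@c['t'])
s=robot.observe(); print(s['t'],s['ee_pos'],s['tool_rot'],s['wrist_force'])
E
```

```text
[0.52083919 0.40529658 0.39450907]
1.45 [0.52165005 0.31925257 0.25073165] [[ 5.01115246e-04  9.99999752e-01 -4.94772699e-04]
 [ 9.99999577e-01 -5.01496663e-04 -7.71071133e-04]
 [-7.71319068e-04 -4.94386094e-04 -9.99999580e-01]] [ 0.40317322 -0.7477379  -0.38911964]
```

View pics/wrist2.png

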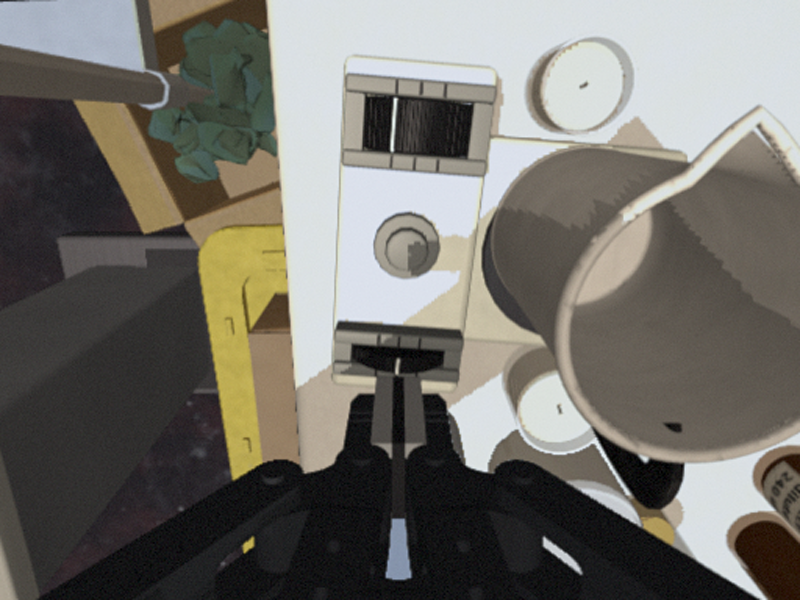

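```bash
python3 - <<'E'
from h import *
c=pickle.load(open('pics/wrist2.pkl','rb'))
P=lambda u,v,z: atz(c,u*.64,v*.64,z)
h=[P(421,87,.07),P(417,163,.07)]; print('mid ticks',h)
print('slot ctr x', P(364,125,.07),P(472,128,.07))
print('pointer ends',P(395,97,.082),P(392,153,.082))
for z in (.056,.06,.064): print('key',P(408,247,z))
y=np.array([.073,.997,0])
for n,X in (('heat',[.5321,.4033,.084]),('key',[.5266,.3286,.06]),('timer',[.5212,.2538,.084])): print(n,proj(c,X)/.64)
cv2.imwrite('pics/wrist2c.png',cv2.resize(c['image'][30:185,210:320,::-1],(425,600),interpolation=cv2.INTER_CUBIC))
E
```

```text
mid ticks [array([0.53376359, 0.42247529, 0.07      ]), array([0.53204102, 0.38006961, 0.07      ])]
slot ctr x [0.50043215 0.40174122 0.07      ] [0.56429    0.40009743 0.07      ]
pointer ends [0.51883338 0.41667947 0.082     ] [0.51707725 0.38658959 0.082     ]
key [0.527264  0.3247905 0.056    ]
key [0.52718808 0.3257418  0.06      ]
key [0.52711216 0.3266931  0.064     ]
heat [418.49982361 122.44249438]
key [407.13683943 242.73852303]
timer [398.71541121 362.17694694]
```

View pics/wrist2c.png

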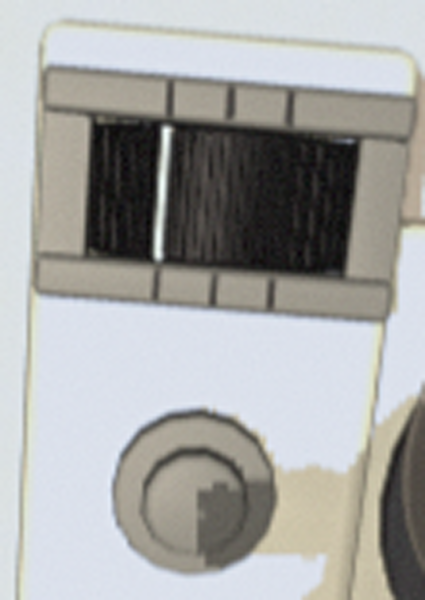

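The measurements agree: heat wheel top is about (0.532, 0.402), key about (0.527, 0.327), and the warmer's x axis is turned −4.2°. The crop shows the pointer at the front tick (160,190), which is low. Now I'll go above the wheel, 7 mm before its top.

>>> arm_command(twist=[[0,0,0],[0,0,0],[0,0,0],[0,0,0],[0,0,0],[0,0,0],[0,0,0],[0,0,0]], slide=[[0.03,0.0035,0.01],[0.03,0,0.02],[0.023,0,0.03],[0,0,0.03],[0,0,0.03],[0,0,0.02],[0,0,0.01],[0,0,0]], gripper=[255,255,255,255,255,255,255,255])

```text
t: 2.25
ee_pos: [0.5251, 0.4004, 0.0998]
tool_rot: [[0.002, 1.0, -0.002], [1.0, -0.002, -0.003], [-0.003, -0.002, -1.0]]
wrist_force: [0.4, -0.3, 1.1]
gripper_width: -0.0002
finger_force: 0.0
```

```bash
python3 - <<'E'
from h import *
s=robot.observe(); print(s['t'],s['ee_pos'],s['tool_rot'],s['wrist_force'])
E
```

```text
2.25 [0.52513982 0.40042711 0.09983632] [[ 0.00247965  0.99999568 -0.00157816]
 [ 0.99999334 -0.00248386 -0.00267269]
 [-0.0026766  -0.00157152 -0.99999518]] [ 0.41770671 -0.28990272  1.07062412]
```

Lower slowly to about 0.081, watching the force.

>>> arm_command(twist=[[0,0,0],[0,0,0],[0,0,0],[0,0,0],[0,0,0],[0,0,0]], slide=[[0.002,0,0.006],[0,0,0.005],[0,0,0.004],[0,0,0.003],[0,0,0],[0,0,0]], gripper=[255,255,255,255,255,255])

```text
t: 2.85
ee_pos: [0.5247, 0.4052, 0.084]
tool_rot: [[-0.0, 1.0, 0.001], [1.0, 0.0, 0.001], [0.001, 0.001, -1.0]]
wrist_force: [-0.6, -1.3, 3.9]
gripper_width: -0.0004
finger_force: 1.8
```

>>> arm_command(twist=[[0,0,0],[0,0,0],[0,0,0],[0,0,0]], slide=[[-0.001,0,0.002],[0,0,0.001],[0,0,0],[0,0,0]], gripper=[255,255,255,255])

```text
t: 3.25
ee_pos: [0.5247, 0.4051, 0.0812]
tool_rot: [[-0.001, 1.0, 0.001], [1.0, 0.001, 0.002], [0.002, 0.001, -1.0]]
wrist_force: [-0.2, 1.0, 6.5]
gripper_width: 0.0002
finger_force: 3.1
```

Pressed about 3.5 mm. Now draw 14 mm along +x.

>>> arm_command(twist=[[0,0,0],[0,0,0],[0,0,0],[0,0,0],[0,0,0],[0,0,0],[0,0,0],[0,0,0]], slide=[[0,0,0.0005],[-0.0003,0.002,0],[-0.0003,0.002,0],[-0.0003,0.002,0],[-0.0003,0.002,0],[-0.0003,0.002,0],[-0.0003,0.002,0],[0,0,0]], gripper=[255,255,255,255,255,255,255,255])

```text
t: 4.05
ee_pos: [0.5377, 0.4039, 0.0813]
tool_rot: [[-0.0, 1.0, 0.003], [1.0, 0.0, 0.003], [0.003, 0.003, -1.0]]
wrist_force: [1.2, 3.7, 6.7]
gripper_width: 0.0001
finger_force: 3.2
```

>>> arm_command(twist=[[0,0,0],[0,0,0],[0,0,0],[0,0,0],[0,0,0],[0,0,0]], slide=[[0,0.001,0],[0,0,-0.003],[0,0,-0.012],[-0.025,0,-0.03],[-0.03,-0.01,-0.04],[-0.025,0,-0.03]], gripper=[255,255,255,255,255,255])

```text
t: 4.65
ee_pos: [0.5267, 0.3214, 0.196]
tool_rot: [[-0.0, 1.0, -0.001], [1.0, 0.0, -0.001], [-0.001, -0.001, -1.0]]
wrist_force: [0.4, 0.5, 0.1]
gripper_width: 0.0002
finger_force: 0.0
```

```bash
python3 - <<'E'
from h import *
c=cap('wrist','wrist3')
s=robot.observe(); print(s['t'],s['ee_pos'],s['tool_rot'],s['wrist_force'])
p=proj(c,[.532,.36,.07]).astype(int); print(p); x0,y0=max(p[0]-60,0),max(p[1]-85,0); print(x0,y0)
cv2.imwrite('pics/wrist3c.png',cv2.resize(c['image'][y0:y0+160,x0:x0+120,::-1],(450,600),interpolation=cv2.INTER_CUBIC))
E
```

```text
4.7 [0.53060011 0.31748198 0.20203563] [[ 5.07240526e-03  9.99961052e-01  7.22250129e-03]
 [ 9.99986749e-01 -5.07862036e-03  8.42438540e-04]
 [ 8.79086071e-04  7.21813239e-03 -9.99973563e-01]] [ 3.36821796 -2.79625363  3.96218998]
[261 135]
201 50
```

View pics/wrist3c.png

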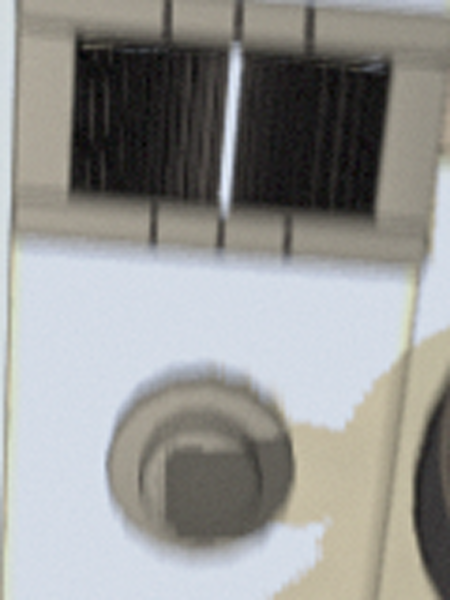

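The pointer now stands at the middle tick (228,130 in the crop), so the heat is at medium. Now over the key.

>>> arm_command(twist=[[0,0,0],[0,0,0],[0,0,0],[0,0,0],[0,0,0],[0,0,0],[0,0,0]], slide=[[0.005,-0.002,0],[0,0,0.02],[0,0,0.03],[0,0,0.03],[0,0,0.03],[0,0,0],[0,0,0]], gripper=[255,255,255,255,255,255,255])

```text
t: 5.4
ee_pos: [0.5246, 0.3281, 0.0832]
tool_rot: [[-0.001, 1.0, -0.003], [1.0, 0.001, -0.001], [-0.001, -0.003, -1.0]]
wrist_force: [0.8, 0.0, 0.7]
gripper_width: -0.0001
finger_force: 0.0
```

>>> arm_command(twist=[[0,0,0],[0,0,0],[0,0,0],[0,0,0],[0,0,0],[0,0,0]], slide=[[0,0,0.006],[0,0,0.006],[0,0,0.005],[0,0,0.003],[0,0,0],[0,0,0]], gripper=[255,255,255,255,255,255])

```text
t: 6.0
ee_pos: [0.5263, 0.3285, 0.066]
tool_rot: [[-0.0, 1.0, 0.002], [1.0, 0.0, 0.002], [0.002, 0.002, -1.0]]
wrist_force: [-3.0, -1.3, 11.2]
gripper_width: 0.0003
finger_force: 5.9
```

>>> arm_command(twist=[[0,0,0],[0,0,0],[0,0,0]], slide=[[0,0,0.002],[0,0,0],[0,0,0]], gripper=[255,255,255])

```text
t: 6.3
ee_pos: [0.5264, 0.3286, 0.0657]
tool_rot: [[-0.0, 1.0, 0.003], [1.0, 0.0, 0.002], [0.002, 0.003, -1.0]]
wrist_force: [-8.3, -4.3, 24.4]
gripper_width: 0.0001
finger_force: 12.2
```

```bash
python3 - <<'E'
from h import *
c=vision.capture('scene'); s=robot.observe(); print(s['ee_pos'],s['wrist_force'])
cv2.imwrite('pics/scene1c.png',cv2.resize(c['image'][130:225,150:290,::-1],(798,542),interpolation=cv2.INTER_CUBIC))
E
```

```text
[0.52637129 0.32864944 0.06576533] [-9.1243175  -4.47775177 24.20394151]
```

View pics/scene1c.png

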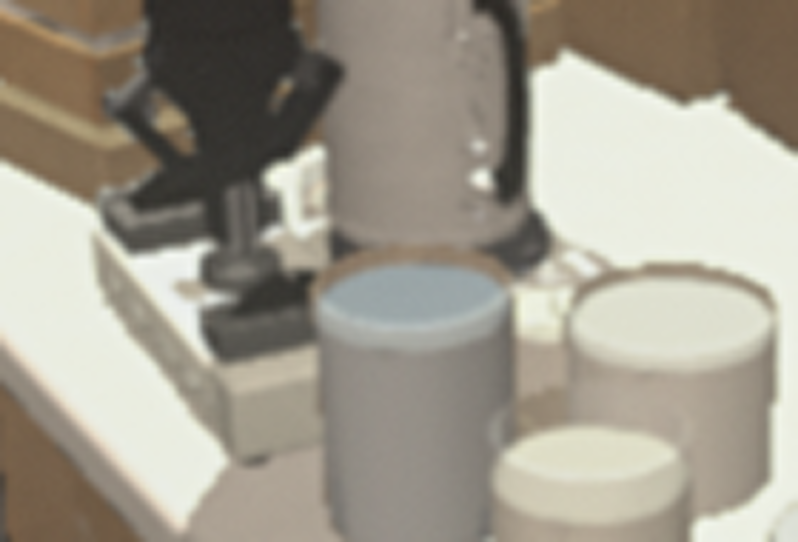

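The press reads as a hard stop: 0.3 mm for 13 N more. I'll release in steps to confirm the key's travel from the force.

>>> arm_command(twist=[[0,0,0],[0,0,0],[0,0,0]], slide=[[0,0,-0.003],[0,0,-0.002],[0,0,0]], gripper=[255,255,255])

```text
t: 6.65
ee_pos: [0.5262, 0.3285, 0.0679]
tool_rot: [[-0.0, 1.0, 0.001], [1.0, 0.0, 0.001], [0.001, 0.001, -1.0]]
wrist_force: [0.5, 1.6, 4.0]
gripper_width: 0.0
finger_force: 1.5
```

>>> arm_command(twist=[[0,0,0],[0,0,0],[0,0,0]], slide=[[0,0,-0.003],[0,0,0],[0,0,0]], gripper=[255,255,255])

```text
t: 6.95
ee_pos: [0.5257, 0.3278, 0.0699]
tool_rot: [[0.0, 1.0, -0.0], [1.0, -0.0, -0.0], [-0.0, -0.0, -1.0]]
wrist_force: [1.1, 1.0, 1.6]
gripper_width: -0.0003
finger_force: 1.0
```

>>> arm_command(twist=[[0,0,0],[0,0,0],[0,0,0]], slide=[[0,0,-0.003],[0,0,0],[0,0,0]], gripper=[255,255,255])

```text
t: 7.25
ee_pos: [0.5254, 0.3274, 0.0726]
tool_rot: [[0.0, 1.0, -0.001], [1.0, -0.0, -0.001], [-0.001, -0.001, -1.0]]
wrist_force: [-1.3, -0.5, -0.1]
gripper_width: 0.0002
finger_force: 0.0
```

The spring profile matches the key: hard stop at 66 mm and free at about 72 mm. Withdraw straight up and check.

>>> arm_command(twist=[[0,0,0],[0,0,0],[0,0,0],[0,0,0],[0,0,0],[0,0,0],[0,0,0],[0,0,0]], slide=[[0,0,-0.01],[0,0,-0.03],[0,0,-0.04],[0,0,-0.04],[-0.03,0,-0.03],[-0.04,0,-0.02],[0,0,0],[0,0,0]], gripper=[255,255,255,255,255,255,255,255])

```text
t: 8.05
ee_pos: [0.5262, 0.2567, 0.2444]
tool_rot: [[0.002, 1.0, 0.002], [1.0, -0.002, 0.001], [0.001, 0.002, -1.0]]
wrist_force: [-0.5, 0.6, -0.3]
gripper_width: 0.0
finger_force: 0.0
```

```bash
python3 - <<'E'
from h import *
c=cap('scene','scene2'); w=cap('wrist','wrist4'); s=robot.observe(); print(s['t'],s['ee_pos'],s['wrist_force'])
a=pickle.load(open('pics/scene0.pkl','rb'))['image'];b=c['image']
g=lambda i,x0,x1,y0,y1: cv2.cvtColor(i,cv2.COLOR_RGB2GRAY)[y0:y1,x0:x1].astype(np.float32)
for n,r in (('pitcher',(200,246,115,180)),('crate/bg',(130,200,90,150))): print(n,cv2.phaseCorrelate(g(a,*r),g(b,*r),cv2.createHanningWindow((r[1]-r[0],r[3]-r[2]),cv2.CV_32F)))
A=np.hstack([a[110:200,155:265,::-1],b[110:200,155:265,::-1]]); B=w['image'][:,:,::-1]
A=cv2.resize(A,(800,327),interpolation=cv2.INTER_CUBIC); x=B[0:175,192:480]; x=cv2.resize(x,(449,273),interpolation=cv2.INTER_CUBIC)
o=np.zeros((600,800,3),np.uint8); o[:327]=A; o[327:,:449]=x; cv2.imwrite('pics/fin.png',o)
E
```

```text
8.15 [0.52496414 0.25866858 0.24263303] [-0.47337409 -0.00665698  0.32473143]
pitcher ((1.0030765230347427, -0.8528816759698188), 0.8560005459520552)
crate/bg ((-0.062012299298579876, 0.016205656477968233), 0.739950242307451)
```

View pics/fin.png

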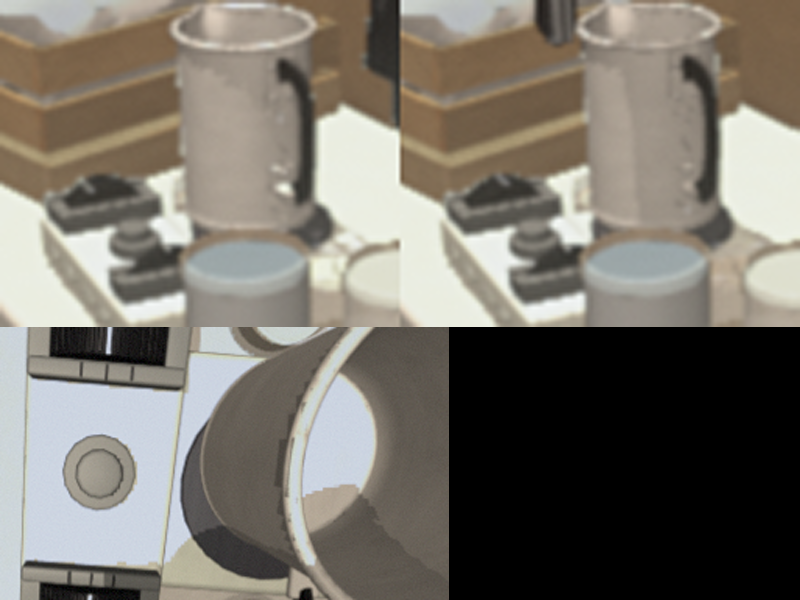

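```bash
python3 - <<'E'
from h import *
c=pickle.load(open('pics/scene0.pkl','rb')); d=pickle.load(open('pics/scene2.pkl','rb'))
g=lambda i:cv2.cvtColor(i,cv2.COLOR_RGB2GRAY).astype(np.float32)
a,b=g(c['image']),g(d['image'])
for n,z,(x0,x1,y0,y1) in (('rim',.167,(198,246,106,126)),('base/handle',.08,(225,245,140,170)),('housing',.07,(166,205,155,172)),('jar blue',.1,(205,242,175,200))):
    s,r=cv2.phaseCorrelate(a[y0:y1,x0:x1],b[y0:y1,x0:x1],cv2.createHanningWindow((x1-x0,y1-y0),cv2.CV_32F))
    u,v=(x0+x1)/2,(y0+y1)/2; print(n,np.round(s,2),round(r,2),1000*(atz(c,u+s[0],v+s[1],z)-atz(c,u,v,z)))
E
```

```text
rim [ 1.63 -0.21] 0.9 [ 5.57348677e+00 -9.01826616e-01  5.55111512e-14]
base/handle [ 0.47 -0.33] 0.84 [2.56638122 1.53575295 0.        ]
housing [-0.07  0.14] 0.93 [-0.6238369  -0.85789575  0.        ]
jar blue [0.07 0.4 ] 0.97 [-0.95338575 -2.15069544  0.        ]
```

```bash
python3 -c "
from bench import robot
print(robot.job_done())"
```

```text
the job is handed in; nothing more can be done
None
```

The heat wheel went up one click to medium, then the start key was pressed to its stop and let go, and the job is handed in at about 8 s; but the gripper apparently nudged the pitcher about 3–5 mm towards the back during the key press (it still stands on the hot plate, and I left it there rather than push it again).

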